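Lock the jig's sprung pad with the latch plate

ROBOT

A 6-joint arm with a two-finger parallel gripper is mounted at the origin on a cart in front of the work surface, level with it; the furniture and walls round the work are solid. World frame = base frame: x ahead of the robot, y to its left, z up, the work surface at z = 0. Lengths are in m, angles in degrees, forces in N, time in s.
With the tool pointing down it reaches from about 0.25 to 0.725 m from the base axis. Payload 9.7 kg.
Tool frame: the origin (TCP) lies between the finger pads; the fingertips stand 19 mm ahead of it and the grasp point (between the pads) is the TCP; z points along the fingers, y is the line along which they close (so a half turn about z gives the same grasp; the last joint's range is limited). The gripper opens to 85 mm and grips with 20 to 120 N. Pads are 22 mm wide; open, the fingers measure 114 mm over their backs; the gripper's body (76 mm by 85 mm) begins 54 mm behind the grasp point. The pads swing forward as they close: fully open they stand 13 mm farther back than shut.
Start: joints at [-63.999, 4.979, 10.078, 95.1, 0, 90], TCP at [0.241, -0.494, 0.25] pointing down, gripper open.
Joint ranges: [-179.16, 179.16], [-48.56, 103.87], [-65.8, 70.77], [-126.05, 130.52], [-82.76, 87.17], [-180, 180]. Speed limits (degrees/s): [127.2, 127.2, 147.25, 180, 180, 180].

INTERFACE

Orientations are given as [roll, pitch, yaw] about the fixed x, y, z axes, in that order (R = Rz(yaw) Ry(pitch) Rx(roll)).
In Python, from workcell import telemetry, camera, calibration, workorder gives the robot as it stands.
- The arm moves only by the tool play_rows, never from a script. Its argument "increments" is a list of rows, each a list of 3 entries, a list of its own where there are three numbers: the shift along the tool's x, y, z in mm, then the turn, a rotation vector about the tool's x, y, z in degrees, then the closure, from 0 (fully open) to 1 (shut). In form: [[[x, y, z], [ax, ay, az], jaw], ...]. A call has 1 to 20 rows; each row is the pose to reach, as a shift and turn from the pose commanded when the call began, along the tool's axes at that moment; what a row does not reach only later rows make up. A row lasts 1/10 s, in which the tool goes at most 50 mm and 8.59 degrees, less where a joint would pass 70% of its speed; a pose out of reach is approached as far as the arm can. A call with a gripper value outside its range is refused whole. The fingers move at their own pace and stop on an object; "grip_force" is the grip in N (left out, the last holds). Time passes only in rows, so rows that repeat a pose let the fingers close. It gives the time, the measured TCP pose, the force, the opening and the grip force at its end, in the units of the state.
- telemetry.get_obs(): the state, without advancing time (a new reading comes with each control period).
- camera(name): name is "side" or "top" or "wrist"; returns (picture, depth): 420x560x3 uint8, red, green, blue; 420x560 float32, m along the optical axis (not along the pixel's ray), 0 where there is no reading.
- calibration(name): a dict with "vertical_fov" (degrees; the focal length in pixels is half the picture's height over the tangent of half this angle, whatever the lens; pixels are square), "cx", "cy" (the principal point, pixels), "rvec" (rotation vector, rad) and "tvec" (3), from world to camera coordinates, as OpenCV has them; the wrist camera has in their place "hand_eye" (4x4, takes a point from camera to tool coordinates, whose origin is the TCP and whose axes are the flange's). Camera axes: x right, y down, z forward; pixel columns grow to the right and rows downward; lengths in m; the calibration is good to about 2 mm. A picture is of the moment at which its call begins: read the wrist's pose just before it. calibration takes no time and is no camera call.
- workorder.job_done(): hands the job in; it is judged then, once.
The state is a dict: "time": time; "q": joint angles; "qd": joint speeds; "joint_efforts": joint torques, N m; "ee_pos": TCP position; "tcp_rot": TCP orientation; "wrist_force": force on the tool from outside, world axes, zero at the start; "torque": the same for the moment, N m; "opening": finger opening in m; "grasp_force": force on a finger pad.
Only numpy, scipy, OpenCV 4.12 (cv2) and the standard library are available. Lean on these libraries where they do the work, as an engineer would, in place of code of your own. Each camera call takes 0.05 s, during which the arm holds its last target. There are 200 camera calls.

TASK

Fit the loose steel latch plate on the mounting jig's T-headed stud: tilt it, press its end into the sprung pad and hook the short end of its oblong eye under the stud's wide head, then bring it level so that it cannot lift off. Leave it released, flat and in line with the head, with the pad clamping it up against the underside of the head. The height of the column is set differently each time, so do it by feel, never loading the jig with more than 25 N, and leave the other things on the table where they are.

Things in the scene. Friction and masses are not known exactly. Their poses are not given: they have to be found in the camera images.
- plate_grip (a point): Centre of the latch plate's black grip, taken by its two long sides: an upright block 36 mm long (plate x), 12 mm thick (y), 30 mm high, standing on the plate. The point is 15 mm above the plate's top face, 19 mm above its underside. Plate axes: x from the short (eye) end towards the tail, z up out of the top face.
- plate_eye (a point): Centre of the plate's oblong eye, mid-thickness; plate_grip is 50 mm along +x, 17 mm up +z. Loose steel plate 102.5 x 36 x 4 mm, 0.1 kg, flat on the table at the start. The eye goes through, 33 mm long (x), 15 mm wide (y); the bar closing its short end is 8 mm wide (x -24.5 to -16.5 mm); the tail runs from x +16.5 to +78 mm.
- press_pad (a joint): How far (m) the grey pad is pressed straight down: 0 up, 0.007 on its hard stop, 0.002 with the plate clamped. The pad surrounds the stud, 90 (jig x) x 46 mm. Its top, when up, is 2 mm under the head, so 34 to 54 mm above the table as the column is set; on the stop 7 mm lower. Its spring pushes up with about 3 N when up, 6 N at the stop.
- jig: Jig; origin on the table under the stud, x along the stud's head, z up. Fixed base 130 (x) x 80 x 14 mm. Its screwed column carries pad and stud; it holds firm, but its height is set anew each time, over 20 mm, and is not told: feel for it. Stud: neck 10 mm diameter; bar head 40 (x) x 10 (y) x 5 mm, longer than the eye; head underside 36 to 56 mm above the table.
- film_clip: Black moulded end piece 24x36x19 mm, a bystander; origin under its centre.
- small_pot: Small white lidded pot, 27 mm across, 33 mm high, a bystander; origin under its centre.
- tape_roll: Roll of paper tape lying on its face, 62 mm across, 48 mm high, a bystander; origin under its centre.
- pot_wide: Small white lidded pot, 36 mm across, 42 mm high, a bystander; origin under its centre.
- loupe: Red folding loupe, shut, 36x52x14 mm, a bystander; origin under its centre.

How it is judged:
By the outcome, as a careful person would: the job done as asked, in the order asked, and still so for the second after the job is handed in, with the robot touching nothing.
It also fails if it takes over 45 s, if anything falls off the work surface, if the arm or the gripper's body presses on something with over 40 N, if the wrist force passes 120 N, or if a joint passes its speed limit or range.

## Working session

There is one attempt and no reset: what is moved stays moved. The work goes in short steps, Python scripts to look and compute and a tool call to move; the robot and the scene stay as the last step left them, time stands still between calls to the robot, and variables do not carry over. Pictures are saved under pics/ and viewed, at most 10 in all, crops included, and the job is handed in when it is done.

Besides the shell and the picture viewer there is one more tool, called after "Request:" in YAML: its name, and indented under it one key for each argument. play_rows: Moves the arm, as the interface text tells. Its arguments: {"type":"object","properties":{"increments":{"type":"array"},"grip_force":{"type":"number"}},"required":["increments"]}

```bash
mkdir -p pics; ls; cat > h.py <<'E'
import numpy as np, cv2
from scipy.spatial.transform import Rotation as R
from workcell import telemetry, camera, calibration, workorder
def K(name):
    c=calibration(name); f=210/np.tan(np.radians(c["vertical_fov"]/2)); return f,c["cx"],c["cy"],c
def cloud(name):
    o=telemetry.get_obs(); im,d=camera(name); f,cx,cy,c=K(name)
    v,u=np.mgrid[:420,:560]; p=np.stack([(u-cx)*d/f,(v-cy)*d/f,d],-1)
    if "rvec" in c:
        M=R.from_rotvec(np.ravel(c["rvec"])).as_matrix(); w=(p-np.ravel(c["tvec"]))@M
    else:
        H=np.array(c["hand_eye"]); p=p@H[:3,:3].T+H[:3,3]
        w=p@R.from_euler('xyz',o["tcp_rot"],degrees=True).as_matrix().T+np.array(o["ee_pos"])
    w[d==0]=np.nan
    return im,d,w
def save(n,im): cv2.imwrite("pics/"+n,im[...,::-1])
E
python3 - <<'E'
from h import *
print(telemetry.get_obs()); 
for n in ("top","side"):
    im,d,w=cloud(n); print(n,calibration(n)); save(n+"0.png",im); np.savez(n+"0.npz",im=im,w=w,d=d)
E
```

```text
pics
{'time': 0.0, 'q': array([-6.39978876e+01,  5.00946424e+00,  1.00338310e+01,  9.51003929e+01,
        3.99223811e-05,  9.00001324e+01]), 'qd': array([-0.03841815,  0.10743742,  0.11543604, -0.03643594, -0.0993151 ,
        0.06598557]), 'joint_efforts': array([ 2.03728094e-03, -5.20386851e+01,  4.64804471e+01,  1.62442907e-02,
        1.16452793e-04,  2.88090272e-07]), 'ee_pos': array([ 0.24102771, -0.49413339,  0.24959318]), 'tcp_rot': array([-1.79923974e+02, -3.97467177e-05,  2.60019800e+01]), 'wrist_force': array([-0.43275457,  0.11111322,  0.22937834]), 'torque': array([-0.02228979, -0.04517778, -0.00068103]), 'grasp_force': 0.0, 'opening': 0.08533559349144894}
top {'vertical_fov': 49.66059929591512, 'cx': 282.42441940151656, 'cy': 206.35618801185376, 'rvec': array([ 2.20046757, -2.14116106,  0.09808777]), 'tvec': array([-0.06393199,  0.53254635,  1.18908723])}
side {'vertical_fov': 47.589230800911665, 'cx': 285.2146868235308, 'cy': 213.17280408689246, 'rvec': array([ 2.25881437, -0.01281355, -0.00866782]), 'tvec': array([-0.53919966,  0.02430188,  1.09708331])}
```

View pics/top0.png

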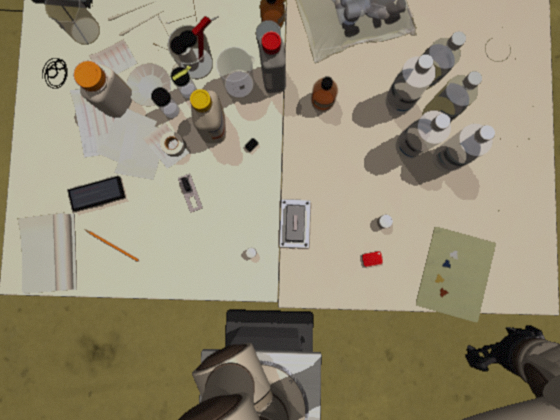

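View pics/side0.png

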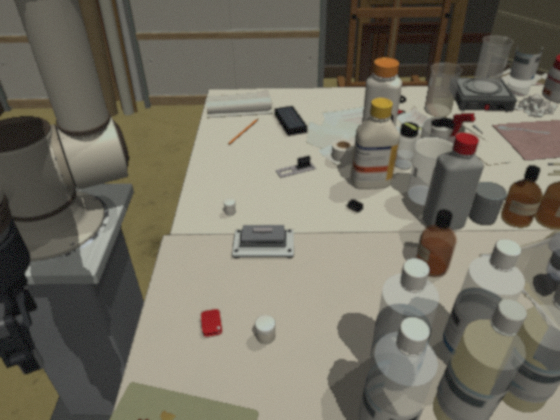

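Top view: plate around (190,193) with black grip at (186,184); jig at (295,224), its head along the image vertical. The pots, loupe and clip stand clear. Next I'll measure and crop.

```bash
python3 - <<'E'
from h import *
z=np.load("top0.npz"); im,w=z["im"],z["w"]
a=cv2.resize(im[160:225,155:225],(400,371),interpolation=cv2.INTER_CUBIC); b=cv2.resize(im[190:255,265:325],(343,371),interpolation=cv2.INTER_CUBIC)
save("crop.png",np.hstack([a,b]))
W=w.reshape(-1,3); C=im.reshape(-1,3).astype(int)
def box(u0,u1,v0,v1,zmin,zmax=.2):
    s=w[v0:v1,u0:u1].reshape(-1,3); s=s[(s[:,2]>zmin)&(s[:,2]<zmax)]
    r=cv2.minAreaRect(s[:,:2].astype(np.float32)*1000); print(len(s),np.nanmean(s,0).round(4),np.nanmedian(s[:,2]).round(4),r)
print("table z",np.nanmedian(w[195:205,215:240,2]),np.nanmedian(w[215:235,320:340,2]))
box(170,210,165,215,.018); 
box(275,315,195,252,.006); box(275,315,195,252,.025); 
for zz in (.03,.035,.04,.045,.05,.055,.06): box(280,312,200,247,zz,zz+.005) if ((w[200:247,280:312,2]>zz)&(w[200:247,280:312,2]<zz+.005)).any() else 0
print(w[184,187],w[193,192],w[206,196],w[224,295])
E
```

```text
table z -0.00040484485596127323 0.00026379915673278105
73 [0.5881 0.2129 0.0318] 0.0334 ((607.3971557617188, 227.3267364501953), (83.63799285888672, 17.30036163330078), 35.589927673339844)
1427 [ 0.4899 -0.0834  0.0262] 0.0192 ((493.1977233886719, -81.84199523925781), (143.67611694335938, 102.58320617675781), 1.2883501052856445)
640 [ 0.4899 -0.0831  0.0404] 0.0409 ((490.690185546875, -83.6832275390625), (49.219058990478516, 98.84136962890625), 88.6797103881836)
2 [ 0.4977 -0.0771  0.0347] 0.0347 ((497.68328857421875, -77.06851196289062), (37.99455642700195, 0.0), 169.37899780273438)
211 [ 0.4899 -0.0842  0.0385] 0.0387 ((491.46533203125, -83.52835845947266), (45.62247085571289, 88.68939971923828), 89.29241943359375)
316 [ 0.4908 -0.0834  0.0421] 0.0418 ((490.910400390625, -83.78124237060547), (45.191650390625, 88.6968002319336), 89.14518737792969)
59 [ 0.4945 -0.0824  0.047 ] 0.0467 ((496.63446044921875, -84.02021026611328), (76.2065658569336, 39.7392463684082), 4.114447593688965)
7 [ 0.4878 -0.0839  0.0514] 0.0515 ((491.4030456542969, -84.23194885253906), (5.925027847290039, 36.71595001220703), 86.27055358886719)
[0.58639595 0.20711507 0.03299015] [0.56585362 0.19836705 0.00528998] [ 0.53115715  0.18715367 -0.00141823] [ 0.48654099 -0.08364829  0.04718914]
```

View pics/crop.png

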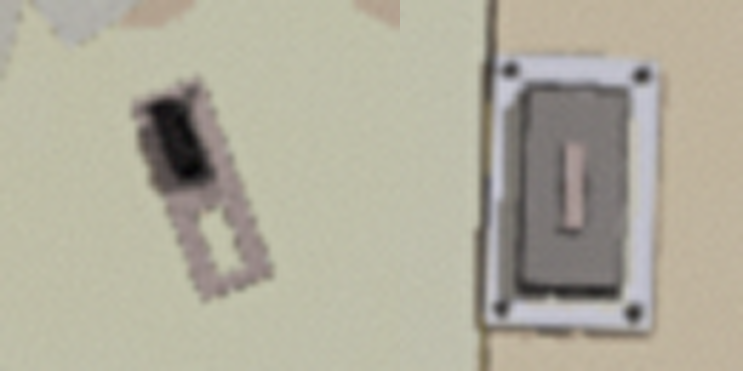

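Crop: the plate's tail/grip end points away from the robot and its eye end points toward it, so plate +x is about 20° from world x. The jig head is at (575,185) in the crop, along world x. I'm moving above the plate for a close look.

```bash
cat >> h.py <<'E'
def delta(pos,Rt,p0=None,R0=None):
    o=telemetry.get_obs()
    R0=R.from_euler('xyz',o["tcp_rot"],degrees=True) if R0 is None else R0
    p0=np.array(o["ee_pos"]) if p0 is None else p0
    print("shift mm",(R0.inv().apply(np.array(pos)-p0)*1000).round(1),"turn",np.degrees((R0.inv()*Rt).as_rotvec()).round(2))
def tool(yaw,tilt=0):  # tool frame for plate with yaw (deg), short end down by tilt
    return R.from_euler('z',yaw,degrees=True)*R.from_euler('y',-tilt,degrees=True)*R.from_euler('x',180,degrees=True)
E
python3 - <<'E'
from h import *
print(calibration("wrist"))
delta([.55,.195,.25],tool(20))
E
```

```text
{'vertical_fov': 62.126227252103455, 'cx': 278.28641234795066, 'cy': 210.46290355860907, 'hand_eye': array([[-7.54010174e-04, -9.47559503e-01, -3.19578505e-01,
         8.16562488e-02],
       [ 9.99999325e-01, -9.96833507e-04,  5.96252232e-04,
         1.75767416e-04],
       [-8.83551030e-04, -3.19577839e-01,  9.47559615e-01,
        -1.24794182e-01],
       [ 0.00000000e+00,  0.00000000e+00,  0.00000000e+00,
         1.00000000e+00]])}
shift mm [ 5.798e+02 -4.840e+02  2.000e-01] turn [-0.07  0.01  6.  ]
```

Request:
play_rows:
  increments:
    - [[580,-484,0],[0,0,6],0]
    - [[580,-484,0],[0,0,6],0]
    - [[580,-484,0],[0,0,6],0]
    - [[580,-484,0],[0,0,6],0]
    - [[580,-484,0],[0,0,6],0]
    - [[580,-484,0],[0,0,6],0]
    - [[580,-484,0],[0,0,6],0]
    - [[580,-484,0],[0,0,6],0]
    - [[580,-484,0],[0,0,6],0]
    - [[580,-484,0],[0,0,6],0]
    - [[580,-484,0],[0,0,6],0]
    - [[580,-484,0],[0,0,6],0]
    - [[580,-484,0],[0,0,6],0]
    - [[580,-484,0],[0,0,6],0]
    - [[580,-484,0],[0,0,6],0]
    - [[580,-484,0],[0,0,6],0]
    - [[580,-484,0],[0,0,6],0]
    - [[580,-484,0],[0,0,6],0]

```text
time: 1.9
ee_pos: [0.5499, 0.1942, 0.2502]
tcp_rot: [180.0, 0.0, 20.0]
wrist_force: [-0.3, -0.4, -0.6]
opening: 0.0855
grasp_force: 0.0
```

```bash
python3 - <<'E'
from h import *
o=telemetry.get_obs(); print(o["time"],o["ee_pos"],o["tcp_rot"])
im,d,w=cloud("wrist"); save("w1.png",im); np.savez("w1.npz",im=im,w=w,d=d)
g=(im.max(2)<60)&(w[...,2]>.027)&(w[...,2]<.045)
n,l,st,c=cv2.connectedComponentsWithStats(g.astype(np.uint8))
for i in range(1,n):
    if st[i,4]>100:
        s=w[l==i]; print(st[i],s.mean(0).round(4),cv2.minAreaRect(s[:,:2].astype(np.float32)*1000))
E
```

```text
1.9 [0.54988816 0.19419324 0.25017905] [1.79985368e+02 4.23118118e-02 1.99891187e+01]
[360   0  61  39 421] [0.7106 0.1575 0.0364] ((711.6165771484375, 152.67616271972656), (58.22965621948242, 12.254620552062988), 79.90853881835938)
[242  16  62  24 160] [0.6717 0.2426 0.0359] ((675.4812622070312, 244.20358276367188), (15.849900245666504, 53.807533264160156), 24.2137508392334)
[264 113  15  38 480] [0.5915 0.2158 0.0346] ((591.0365600585938, 215.82521057128906), (35.351905822753906, 12.56635856628418), 22.83071517944336)
[452 265  78  71 521] [ 0.5    -0.0624  0.0378] ((498.5911865234375, -65.2437973022461), (40.61639404296875, 100.47852325439453), 67.86717224121094)
[478 295  23  32 148] [ 0.4912 -0.077   0.0426] ((490.50799560546875, -77.13125610351562), (41.18426513671875, 8.539220809936523), 3.460522413253784)
```

View pics/w1.png

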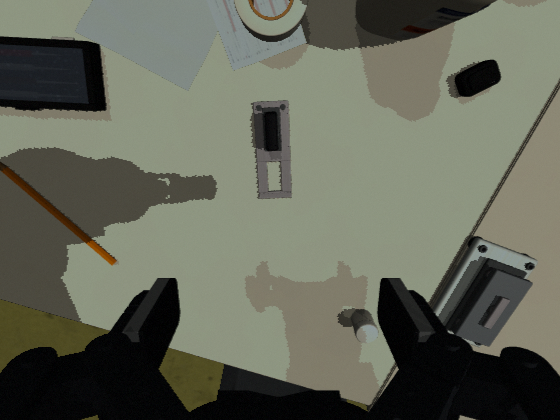

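The grip is at pixel (271,131), measuring 35x12.6 mm with its top at z≈34 mm, which agrees with its given size. Next: descend and grip.

```bash
python3 - <<'E'
from h import *
R0=tool(20); p0=np.array([.5499,.1942,.2502])
delta([.5913,.2158,.09],tool(22.8),p0,R0); delta([.5913,.2158,.027],tool(22.8),p0,R0)
E
```

```text
shift mm [ 46.3  -6.1 160.2] turn [ 0.   0.  -2.8]
shift mm [ 46.3  -6.1 223.2] turn [ 0.   0.  -2.8]
```

Request:
play_rows:
  increments:
    - [[46,-6,80],[0,0,-2.8],0]
    - [[46,-6,160],[0,0,-2.8],0]
    - [[46,-6,180],[0,0,-2.8],0]
    - [[46,-6,200],[0,0,-2.8],0]
    - [[46,-6,215],[0,0,-2.8],0]
    - [[46,-6,223],[0,0,-2.8],0]
    - [[46,-6,223],[0,0,-2.8],0]
    - [[46,-6,223],[0,0,-2.8],0.5]
    - [[46,-6,223],[0,0,-2.8],1]
    - [[46,-6,223],[0,0,-2.8],1]
    - [[46,-6,223],[0,0,-2.8],1]
    - [[46,-6,223],[0,0,-2.8],1]
    - [[46,-6,223],[0,0,-2.8],1]
    - [[46,-6,223],[0,0,-2.8],1]
    - [[46,-6,223],[0,0,-2.8],1]
    - [[46,-6,223],[0,0,-2.8],1]
    - [[46,-6,223],[0,0,-2.8],1]
  grip_force: 100

```text
time: 3.65
ee_pos: [0.5917, 0.2165, 0.028]
tcp_rot: [-180.0, -0.1, 22.8]
wrist_force: [-0.8, -0.7, 5.0]
opening: 0.0103
grasp_force: 99.3
```

```bash
python3 - <<'E'
from h import *
w0=telemetry.get_obs(); print(w0["opening"],w0["wrist_force"])
im,d,w=cloud("wrist"); save("w2.png",im); np.savez("w2.npz",im=im,w=w,d=d)
E
```

```text
0.010317815913555798 [-0.7802373  -0.73667012  4.97209354]
```

View pics/w2.png

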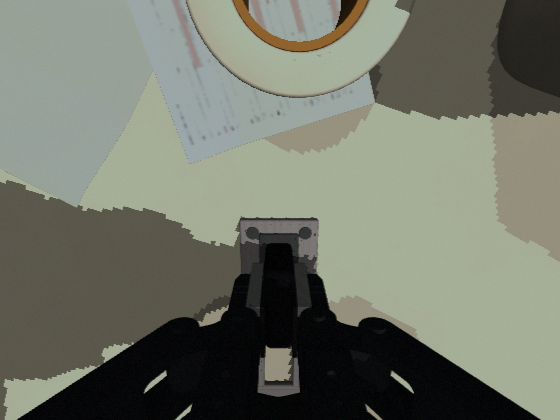

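Plate is gripped squarely: the tail edge is level, from (240,219) to (318,219), and the eye is at (278,365). Now I'll find the plate's offset in the hand and the exact jig pose.

```bash
python3 - <<'E'
from h import *
z=np.load("w2.npz"); w=z["w"]; o=telemetry.get_obs()
Rt=R.from_euler('xyz',o["tcp_rot"],degrees=True); p=np.array(o["ee_pos"])
t=Rt.inv().apply((w-p).reshape(-1,3)).reshape(w.shape)*1000
for uv in [(279,222),(250,222),(312,222),(243,245),(316,245),(278,346),(278,382),(278,391)]: print(uv,t[uv[1],uv[0]].round(1))
# ray intersect with plate top: tool z for plate top = known ~ (tcp z -4mm)
f,cx,cy,c=K("wrist"); H=np.array(c["hand_eye"])
def ray(u,v,zt):
    r=H[:3,:3]@np.array([(u-cx)/f,(v-cy)/f,1]); s=(zt/1000-H[2,3])/r[2]; return (H[:3,3]+s*r)*1000
zt=p[2]*1000-4
for uv in [(279,218),(240,219),(318,219),(278,346),(278,386),(278,396)]: print(uv,ray(*uv,zt).round(1))
# jig from top
z=np.load("top0.npz"); w=z["w"]; s=w[190:255,265:325].reshape(-1,3)
for lo,hi in ((.009,.022),(.036,.0435)):
    q=s[(s[:,2]>lo)&(s[:,2]<hi)]; print(lo,len(q),q.mean(0),np.median(q[:,2]),[(np.percentile(q[:,i],2)+np.percentile(q[:,i],98))/2 for i in (0,1)])
E
```

```text
(279, 222) [26.3  0.6 23. ]
(250, 222) [ 26.2 -12.5  23.1]
(312, 222) [26.4 15.5 22.7]
(243, 245) [ 15.3 -16.   22.3]
(316, 245) [15.3 17.6 22.2]
(278, 346) [-16.8   0.1  -7. ]
(278, 382) [-67.4   0.1  25.1]
(278, 391) [-70.8   0.1  22.3]
(279, 218) [27.9  0.6 24. ]
(240, 219) [ 27.4 -17.1  24. ]
(318, 219) [27.4 18.3 24. ]
(278, 346) [-42.7   0.1  24. ]
(278, 386) [-69.    0.1  24. ]
(278, 396) [-76.    0.1  24. ]
0.009 723 [ 0.48988629 -0.08363991  0.01442044] 0.014255666086637695 [np.float64(0.49065710989408806), np.float64(-0.08390332056839996)]
0.036 459 [ 0.49029947 -0.08390586  0.04026562] 0.04042635298973347 [np.float64(0.4910725905214454), np.float64(-0.08365351845703803)]
```

```bash
python3 - <<'E'
from h import *
R0=tool(22.8); p0=np.array([.5913,.2158,.0272])
delta([.41,-.084,.25],tool(0),p0,R0)
E
```

```text
shift mm [-283.3  206.1 -222.8] turn [ 0.  -0.  22.8]
```

Request:
play_rows:
  increments:
    - [[0,0,-10],[0,0,0],1]
    - [[0,0,-50],[0,0,0],1]
    - [[0,0,-100],[0,0,0],1]
    - [[-20,15,-150],[0,0,3],1]
    - [[-50,36,-195],[0,0,6],1]
    - [[-80,58,-223],[0,0,9],1]
    - [[-115,84,-223],[0,0,12],1]
    - [[-150,109,-223],[0,0,15],1]
    - [[-185,135,-223],[0,0,18],1]
    - [[-220,160,-223],[0,0,21],1]
    - [[-255,186,-223],[0,0,22.8],1]
    - [[-275,200,-223],[0,0,22.8],1]
    - [[-283,206,-223],[0,0,22.8],1]
    - [[-283,206,-223],[0,0,22.8],1]
    - [[-283,206,-223],[0,0,22.8],1]

```text
time: 5.2
ee_pos: [0.4107, -0.0828, 0.2504]
tcp_rot: [-180.0, -0.0, 0.0]
wrist_force: [0.3, -0.7, -1.0]
opening: 0.0104
grasp_force: 98.1
```

```bash
python3 - <<'E'
from h import *
o=telemetry.get_obs(); print(o["time"],o["ee_pos"],o["tcp_rot"],o["opening"],o["wrist_force"])
im,d,w=cloud("wrist"); save("w3.png",im); np.savez("w3.npz",im=im,w=w,d=d)
for lo,hi in ((.009,.02),(.035,.044),(.0445,.053)):
    m=(w[...,2]>lo)&(w[...,2]<hi)&(abs(w[...,0]-.49)<.08)&(abs(w[...,1]+.084)<.06)
    n,l,st,c=cv2.connectedComponentsWithStats(m.astype(np.uint8)); i=1+np.argmax(st[1:,4])
    s=w[l==i]; print(st[i],s.mean(0).round(4),np.median(s[:,2]).round(4),cv2.minAreaRect(s[:,:2].astype(np.float32)*1000))
E
```

```text
5.2 [ 0.41074481 -0.08278244  0.25037416] [-1.79983467e+02 -1.05441509e-02  5.01289752e-03] 0.010354293921384483 [ 0.25095382 -0.73050691 -1.03862125]
[ 235   19   86  140 5490] [ 0.4982 -0.082   0.0152] 0.0151 ((492.7935485839844, -81.94812774658203), (80.12202453613281, 130.41358947753906), 89.30794525146484)
[ 251   38   53  105 4717] [ 0.4951 -0.0818  0.0419] 0.0419 ((493.11480712890625, -81.82525634765625), (46.07040786743164, 89.7426986694336), 89.29632568359375)
[271  69  12  47 541] [ 0.4934 -0.0818  0.0487] 0.0488 ((493.1062927246094, -81.85784912109375), (9.900273323059082, 38.80509948730469), 89.57201385498047)
```

View pics/w3.png

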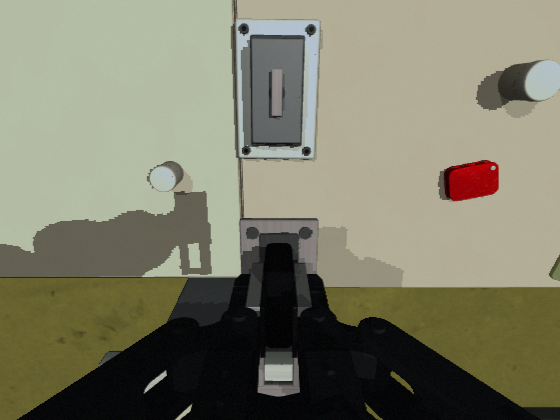

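Jig rectangle fits: base 80x130, pad 46x90 and head 9.9x38.8 mm, which match the given sizes. Centre is (0.493,-0.082), yaw -0.6°, pad top ≈41 mm. Next: compute the tilted approach.

```bash
cat >> h.py <<'E'
J=np.array([.4930,-.0816]); JY=-.6; I=np.array([-67,0,24])/1000
def tcp(xi,zi,tilt,yaw=JY):  # inner top edge of bar at jig x xi (mm), world z zi (mm)
    Rt=tool(yaw,tilt); P=np.r_[J,0]+R.from_euler('z',yaw,degrees=True).apply([xi/1000,0,zi/1000]); return P-Rt.apply(I),Rt
def where(tilt_fixed=None): # inner edge now, in jig axes
    o=telemetry.get_obs(); Rt=R.from_euler('xyz',o["tcp_rot"],degrees=True)
    P=np.array(o["ee_pos"])+Rt.apply(I); q=R.from_euler('z',-JY,degrees=True).apply(P-np.r_[J,0])*1000
    X=Rt.apply([1,0,0]); print("t",round(o["time"],2),"inner xyz mm",q.round(2),"tilt",np.degrees(np.arcsin(X[2])).round(2),"yaw",np.degrees(np.arctan2(X[1],X[0])).round(2),"F",o["wrist_force"].round(2),"T",o["torque"].round(3))
E
python3 - <<'E'
from h import *
where()
for z in (90,53): p,Rt=tcp(-24.5,z,22); print(p,Rt.as_euler('xyz',degrees=True)); delta(p,Rt)
E
```

```text
t 5.25 inner xyz mm [-149.14   -2.57  226.25] tilt -0.01 yaw 0.04 F [ 0.13  0.22 -1.28] T [ 0.016 -0.035 -0.042]
[ 0.52162919 -0.08189982  0.13735105] [180.  -22.   -0.6]
shift mm [110.8  -0.5 112.9] turn [-0.14 22.01  0.63]
[ 0.52162919 -0.08189982  0.10035105] [180.  -22.   -0.6]
shift mm [110.8  -0.5 149.9] turn [-0.14 22.01  0.63]
```

Request:
play_rows:
  increments:
    - [[30,0,10],[0,6,0],1]
    - [[65,0,30],[0,12,0.6],1]
    - [[95,0,60],[0,18,0.6],1]
    - [[111,0,90],[0,22,0.6],1]
    - [[111,0,115],[0,22,0.6],1]
    - [[111,0,130],[0,22,0.6],1]
    - [[111,0,140],[0,22,0.6],1]
    - [[111,0,147],[0,22,0.6],1]
    - [[111,0,150],[0,22,0.6],1]
    - [[111,0,150],[0,22,0.6],1]
    - [[111,0,150],[0,22,0.6],1]

```text
time: 6.35
ee_pos: [0.5218, -0.0834, 0.1012]
tcp_rot: [-179.9, -22.1, -0.6]
wrist_force: [0.7, -0.5, -0.9]
opening: 0.0098
grasp_force: 98.1
```

```bash
python3 - <<'E'
from h import *
where(); where()
im,d,w=cloud("wrist"); im2,_,_=cloud("side"); save("w4.png",np.hstack([im[100:,130:430],cv2.resize(im2[190:280,210:320],(391,320),interpolation=cv2.INTER_CUBIC)])); where()
np.savez("w4.npz",im=im,w=w)
E
```

```text
t 6.35 inner xyz mm [-24.22  -1.42  53.83] tilt 22.07 yaw -0.63 F [ 0.73 -0.45 -0.88] T [ 0.002  0.422 -0.052]
t 6.35 inner xyz mm [-24.22  -1.42  53.83] tilt 22.07 yaw -0.63 F [ 0.73 -0.45 -0.88] T [ 0.002  0.422 -0.052]
t 6.45 inner xyz mm [-24.31  -1.42  53.72] tilt 22.06 yaw -0.63 F [-0.55 -0.03 -0.59] T [-0.002  0.401 -0.079]
```

View pics/w4.png

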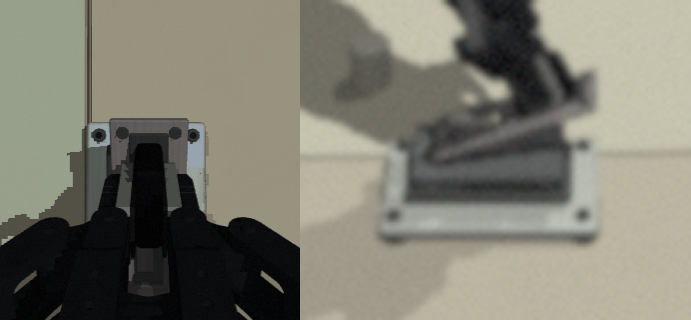

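Crops: the plate is tilted short end down over the pad at about (430,155) in the side crop, and sits about 1.5 mm off to the jig's -y side. I'll correct that and feel downward.

Request:
play_rows:
  increments:
    - [[0,-1.5,0],[0,0,0],1]
    - [[-0.75,-1.5,1.85],[0,0,0],1]
    - [[-1.5,-1.5,3.7],[0,0,0],1]
    - [[-1.5,-1.5,3.7],[0,0,0],1]
    - [[-1.5,-1.5,3.7],[0,0,0],1]

```text
time: 6.95
ee_pos: [0.5213, -0.0818, 0.0961]
tcp_rot: [-179.9, -22.0, -0.6]
wrist_force: [-0.1, 0.2, -1.0]
opening: 0.0101
grasp_force: 98.1
```

```bash
python3 -c "from h import *;where()"
```

```text
t 6.95 inner xyz mm [-24.85   0.22  48.81] tilt 21.99 yaw -0.64 F [-0.1   0.23 -0.96] T [0.009 0.406 0.047]
```

Request:
play_rows:
  increments:
    - [[-0.38,0,0.93],[0,0,0],1]
    - [[-0.38,0,0.93],[0,0,0],1]
    - [[-0.38,0,0.93],[0,0,0],1]

```text
time: 7.25
ee_pos: [0.5213, -0.0818, 0.0953]
tcp_rot: [-179.9, -22.0, -0.6]
wrist_force: [0.8, 0.3, -0.2]
opening: 0.0102
grasp_force: 98.1
```

```bash
python3 -c "from h import *;where()"
```

```text
t 7.25 inner xyz mm [-24.81   0.21  47.92] tilt 21.99 yaw -0.63 F [ 0.81  0.31 -0.19] T [-0.02   0.422  0.006]
```

Request:
play_rows:
  increments:
    - [[-0.38,0,0.93],[0,0,0],1]
    - [[-0.38,0,0.93],[0,0,0],1]
    - [[-0.38,0,0.93],[0,0,0],1]

```text
time: 7.55
ee_pos: [0.5215, -0.0818, 0.0944]
tcp_rot: [-179.9, -22.0, -0.6]
wrist_force: [0.8, 0.8, -0.4]
opening: 0.0102
grasp_force: 98.2
```

```bash
python3 -c "from h import *;where()"
```

```text
t 7.55 inner xyz mm [-24.66   0.22  47.07] tilt 22.02 yaw -0.63 F [ 0.83  0.83 -0.4 ] T [-0.021  0.326 -0.029]
```

Request:
play_rows:
  increments:
    - [[-0.38,0,0.93],[0,0,0],1]
    - [[-0.38,0,0.93],[0,0,0],1]
    - [[-0.38,0,0.93],[0,0,0],1]

```text
time: 7.85
ee_pos: [0.5216, -0.0818, 0.0936]
tcp_rot: [-179.9, -22.0, -0.6]
wrist_force: [0.6, 0.8, 2.6]
opening: 0.0105
grasp_force: 98.5
```

```bash
python3 -c "from h import *;where()"
```

```text
t 7.85 inner xyz mm [-24.53   0.2   46.26] tilt 22.04 yaw -0.63 F [0.62 0.78 2.61] T [ 0.009  0.272 -0.035]
```

Request:
play_rows:
  increments:
    - [[-0.38,0,0.93],[0,0,0],1]
    - [[-0.38,0,0.93],[0,0,0],1]
    - [[-0.38,0,0.93],[0,0,0],1]

```text
time: 8.15
ee_pos: [0.5215, -0.0818, 0.0925]
tcp_rot: [-179.9, -22.0, -0.6]
wrist_force: [1.4, -0.3, 3.5]
opening: 0.0101
grasp_force: 98.5
```

```bash
python3 -c "from h import *;where()"
```

```text
t 8.15 inner xyz mm [-24.57   0.2   45.09] tilt 22.03 yaw -0.63 F [ 1.43 -0.31  3.47] T [-0.017  0.095  0.022]
```

Contact is at about 46.7 mm, so the head underside is ≈42 mm. Pressing 4 mm further; the stop would be ~5.4 mm away.

Request:
play_rows:
  increments:
    - [[-0.38,0,0.93],[0,0,0],1]
    - [[-0.75,0,1.85],[0,0,0],1]
    - [[-1.13,0,2.8],[0,0,0],1]
    - [[-1.13,0,2.8],[0,0,0],1]

```text
time: 8.55
ee_pos: [0.5215, -0.0818, 0.0894]
tcp_rot: [-179.9, -22.0, -0.6]
wrist_force: [2.6, -1.2, 4.3]
opening: 0.0102
grasp_force: 98.6
```

```bash
python3 -c "from h import *;where()"
```

```text
t 8.55 inner xyz mm [-24.56   0.21  42.01] tilt 22.03 yaw -0.62 F [ 2.59 -1.23  4.32] T [-0.02  -0.139 -0.001]
```

Request:
play_rows:
  increments:
    - [[-0.2,0,0.5],[0,0,0],1]
    - [[-0.38,0,0.93],[0,0,0],1]
    - [[-0.38,0,0.93],[0,0,0],1]

```text
time: 8.85
ee_pos: [0.5215, -0.0818, 0.0884]
tcp_rot: [-179.9, -22.0, -0.6]
wrist_force: [2.3, 0.0, 4.8]
opening: 0.01
grasp_force: 98.6
```

```bash
python3 -c "from h import *;where()"
```

```text
t 8.85 inner xyz mm [-24.59   0.22  41.03] tilt 22.03 yaw -0.63 F [2.3  0.03 4.82] T [-0.008 -0.214 -0.03 ]
```

Request:
play_rows:
  increments:
    - [[1.4,0,0.56],[0,0,0],1]
    - [[2.8,0,1.1],[0,0,0],1]
    - [[4.2,0,1.7],[0,0,0],1]
    - [[5.6,0,2.25],[0,0,0],1]
    - [[6.5,0,2.6],[0,0,0],1]
    - [[6.5,0,2.6],[0,0,0],1]

```text
time: 9.45
ee_pos: [0.5284, -0.0818, 0.0882]
tcp_rot: [-179.9, -22.0, -0.6]
wrist_force: [-2.5, -0.4, 3.9]
opening: 0.0104
grasp_force: 99.0
```

```bash
python3 -c "from h import *;where()"
```

```text
t 9.45 inner xyz mm [-17.74   0.28  40.84] tilt 21.99 yaw -0.63 F [-2.46 -0.36  3.89] T [-0.017  0.951 -0.049]
```

Forces and torque fit pad friction only. Continuing the slide.

Request:
play_rows:
  increments:
    - [[1.4,0,0.56],[0,0,0],1]
    - [[2.8,0,1.1],[0,0,0],1]
    - [[4.2,0,1.7],[0,0,0],1]
    - [[5.1,0,2.1],[0,0,0],1]
    - [[5.1,0,2.1],[0,0,0],1]

```text
time: 9.95
ee_pos: [0.5341, -0.0819, 0.0883]
tcp_rot: [-179.9, -22.0, -0.6]
wrist_force: [-3.5, 0.1, 5.2]
opening: 0.01
grasp_force: 99.0
```

```bash
python3 -c "from h import *;where()"
```

```text
t 9.95 inner xyz mm [-12.04   0.25  40.95] tilt 22.01 yaw -0.62 F [-3.47  0.06  5.15] T [-0.003  0.849 -0.003]
```

Request:
play_rows:
  increments:
    - [[1.4,0,0.56],[0,0,0],1]
    - [[2.8,0,1.1],[0,0,0],1]
    - [[3.2,0,1.3],[0,0,0],1]
    - [[3.2,0,1.3],[0,0,0],1]

```text
time: 10.35
ee_pos: [0.5374, -0.0819, 0.0882]
tcp_rot: [-179.9, -22.0, -0.6]
wrist_force: [-2.2, -0.7, 3.8]
opening: 0.0101
grasp_force: 99.0
```

```bash
python3 -c "from h import *;where()
p,Rt=tcp(-8.7,40.8,22)
for t,z in ((15,40.8),(7.5,40.5),(0,40)):
  q,Rq=tcp(-8.7,z,t); delta(q,Rq,p,Rt)"
```

```text
t 10.35 inner xyz mm [-8.7   0.25 40.89] tilt 22.0 yaw -0.63 F [-2.23 -0.69  3.78] T [-0.003  0.974  0.029]
shift mm [2.4 0.  8.3] turn [-0. -7. -0.]
shift mm [ 3.8 -0.  17.8] turn [ -0.  -14.5  -0. ]
shift mm [ 3.8 -0.  27.6] turn [ -0. -22.  -0.]
```

Request:
play_rows:
  increments:
    - [[1.2,0,4.1],[0,-3.5,0],1]
    - [[2.4,0,8.3],[0,-7,0],1]
    - [[3.2,0,13],[0,-11,0],1]
    - [[3.8,0,17.8],[0,-14.5,0],1]
    - [[3.8,0,17.8],[0,-14.5,0],1]

```text
time: 10.85
ee_pos: [0.5486, -0.0819, 0.0724]
tcp_rot: [-179.9, -7.4, -0.6]
wrist_force: [0.2, -0.5, 3.2]
opening: 0.0099
grasp_force: 98.9
```

```bash
python3 -c "from h import *;where()
p,Rt=tcp(-8.7,40.5,7.5)
for t,z in ((3.5,40.3),(0,40)):
  q,Rq=tcp(-8.7,z,t); delta(q,Rq,p,Rt)"
```

```text
t 10.85 inner xyz mm [-7.8   0.3  39.97] tilt 7.39 yaw -0.58 F [ 0.21 -0.54  3.24] T [-0.1    0.302  0.015]
shift mm [ 1.5 -0.   4.9] turn [ 0. -4. -0.]
shift mm [ 2.5 -0.   9.4] turn [-0.  -7.5 -0. ]
```

Request:
play_rows:
  increments:
    - [[0.7,0,2.4],[0,-2,0],1]
    - [[1.3,0,4.8],[0,-4,0],1]
    - [[1.9,0,7],[0,-5.8,0],1]
    - [[2.2,0,9.1],[0,-7.4,0],1]
    - [[2.2,0,9.1],[0,-7.4,0],1]

```text
time: 11.35
ee_pos: [0.5514, -0.082, 0.0643]
tcp_rot: [-179.9, -0.1, -0.6]
wrist_force: [2.8, -0.0, 4.0]
opening: 0.0102
grasp_force: 98.9
```

```bash
python3 -c "from h import *;where()"
```

```text
t 11.35 inner xyz mm [-8.59  0.24 40.13] tilt 0.13 yaw -0.58 F [ 2.78 -0.01  4.  ] T [-0.043 -0.37   0.027]
```

Level with about 4.7 N on the pad, as expected for 4 mm of press. Sliding back to centre the eye on the head.

Request:
play_rows:
  increments:
    - [[-1.5,0,0],[0,0,0],1]
    - [[-3,0,0],[0,0,0],1]
    - [[-4.5,0,0],[0,0,0],1]
    - [[-6,0,0],[0,0,0],1]
    - [[-7.5,0,0],[0,0,0],1]
    - [[-8,0.2,0],[0,0,0],1]
    - [[-8,0.2,0],[0,0,0],1]

```text
time: 12.05
ee_pos: [0.5427, -0.082, 0.0644]
tcp_rot: [-179.9, -0.1, -0.6]
wrist_force: [1.2, 0.0, 4.4]
opening: 0.0101
grasp_force: 98.9
```

```bash
python3 - <<'E'
from h import *
where(); im,d,w=cloud("wrist"); im2,_,_=cloud("side"); im3,_,_=cloud("top")
r=lambda a:cv2.resize(a,(390,300),interpolation=cv2.INTER_CUBIC)
save("w5.png",np.hstack([r(im[195:420,130:430]),r(im2[195:275,210:315])]))
E
```

```text
t 12.05 inner xyz mm [-17.28   0.11  40.29] tilt 0.09 yaw -0.58 F [1.25 0.03 4.37] T [ 0.147 -0.203 -0.025]
```

View pics/w5.png

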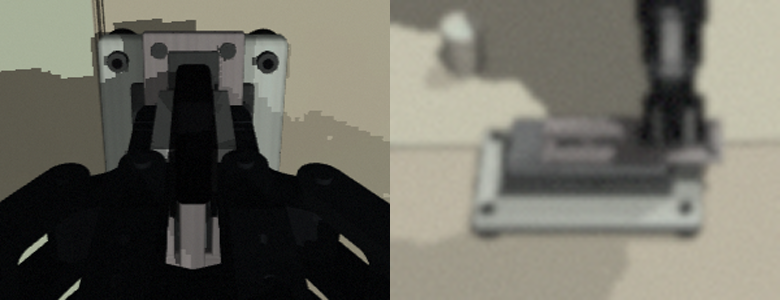

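Wrist crop: the head strip at (192,205-265) lies in the eye and over the short bar. I'll ease it up against the head, nudge +0.7 mm, and release.

Request:
play_rows:
  increments:
    - [[0.7,0,0],[0,0,0],1]
    - [[0.7,0,-0.5],[0,0,0],1]
    - [[0.7,0,-1],[0,0,0],1]
    - [[0.7,0,-1.4],[0,0,0],1]
    - [[0.7,0,-1.4],[0,0,0],1]

```text
time: 12.7
ee_pos: [0.5434, -0.0821, 0.0657]
tcp_rot: [-179.9, -0.1, -0.6]
wrist_force: [-2.2, 0.2, 4.0]
opening: 0.01
grasp_force: 99.0
```

```bash
python3 -c "from h import *;where()"
```

```text
t 12.7 inner xyz mm [-1.660e+01  3.000e-02  4.163e+01] tilt 0.07 yaw -0.59 F [-2.2   0.25  3.98] T [ 0.025  0.655 -0.053]
```

Request:
play_rows:
  increments:
    - [[0,0,-0.4],[0,0,0],1]
    - [[0,0,-0.4],[0,0,0],1]
    - [[0,0,-0.4],[0,0,0],0.7]
    - [[0,0,-0.4],[0,0,0],0.5]
    - [[0,0,-0.4],[0,0,0],0.3]
    - [[0,0,-0.4],[0,0,0],0.3]
    - [[0,0,-0.4],[0,0,0],0.2]
    - [[0,0,-0.4],[0,0,0],0.2]
    - [[0,0,-5],[0,0,0],0.2]
    - [[0,0,-20],[0,0,0],0.2]
    - [[-10,0,-50],[0,0,0],0.2]
    - [[-40,0,-90],[0,0,0],0.2]
    - [[-80,0,-130],[0,0,0],0]
    - [[-115,0,-160],[0,0,0],0]
    - [[-125,0,-170],[0,0,0],0]
    - [[-125,0,-170],[0,0,0],0]
    - [[-125,0,-170],[0,0,0],0]

```text
time: 14.4
ee_pos: [0.4189, -0.0812, 0.2353]
tcp_rot: [-179.9, -0.1, -0.6]
wrist_force: [1.1, -0.7, -0.8]
opening: 0.0853
grasp_force: 0.0
```

```bash
python3 - <<'E'
from h import *
o=telemetry.get_obs(); print(o["time"],o["ee_pos"],o["opening"],o["wrist_force"])
im,d,w=cloud("wrist"); np.savez("w6.npz",im=im,w=w,d=d)
f,cx,cy,c=K("wrist")
save("w6.png",cv2.resize(im[0:180,190:370],(600,600),interpolation=cv2.INTER_CUBIC))
E
```

```text
14.4 [ 0.41892176 -0.08123184  0.23533756] 0.08531468829314535 [ 1.08171289 -0.67378342 -0.83691424]
```

View pics/w6.png

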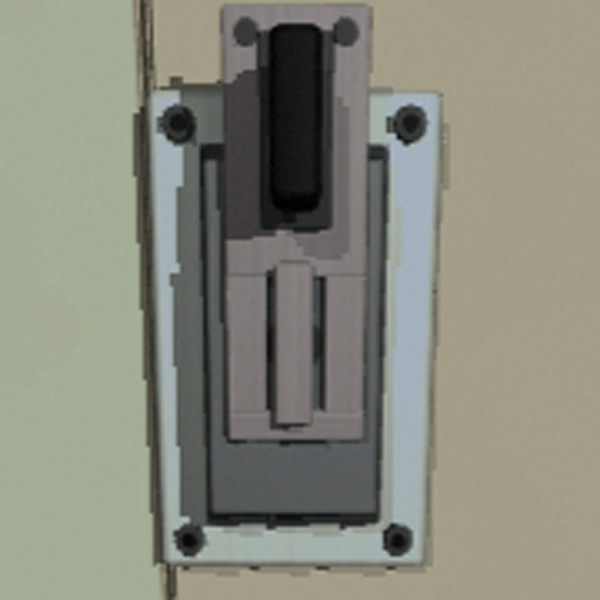

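Released: the head (y 262–425) overlaps both ends of the eye (about 277–408) and is centred and in line. A flatness check, then I'll hand in.

```bash
python3 - <<'E'
from h import *
z=np.load("w6.npz"); w=z["w"]
g=lambda x,y:w[int(y*.3)-1:int(y*.3)+2,190+int(x*.3)-1:190+int(x*.3)+2].reshape(-1,3).mean(0).round(4)
for p in [(245,425),(350,425),(245,260),(350,260),(240,60),(355,60),(292,330),(290,480)]: print(p,g(*p))
m=(w[...,2]>.0405)&(w[...,2]<.0455)&(abs(w[...,0]-.52)<.08)&(abs(w[...,1]+.082)<.03)
print(cv2.minAreaRect(w[m][:,:2].astype(np.float32)*1000))
E
```

```text
(245, 425) [ 0.4728 -0.0685  0.0438]
(350, 425) [nan nan nan]
(245, 260) [ 0.5134 -0.0696  0.0442]
(350, 260) [ 0.5131 -0.0967  0.0444]
(240, 60) [ 0.5588 -0.0699  0.044 ]
(355, 60) [ 0.5585 -0.0974  0.0439]
(292, 330) [ 0.4964 -0.0813  0.0492]
(290, 480) [ 0.4572 -0.0807  0.04  ]
((510.2003173828125, -81.98941802978516), (45.304073333740234, 122.20592498779297), 89.48912048339844)
```

Flat: plate top at 44 mm everywhere, head top 5 mm above it, pad pressed 2 mm.

```bash
python3 -c "from h import *;print(workorder.job_done())"
```

```text
the job is handed in; nothing more can be done
None
```

The latch plate is hooked under the stud head, flat, centred and in line with it, released with the pad clamping it, and the job is handed in (14.5 s on the robot's clock; force readings, taken at the end of each move, showed about 6 N at most on the jig).

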